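Brew an espresso: cup under the outlet, brew switch on

TASK

Make an espresso: stand the small empty cup from the worktop upright on the drip grille so that the coffee outlet points into it, and let go of it. Only then start the brew by flipping the right-hand toggle switch (with the cup sign) fully down; leave the left-hand steam switch off, do not tip the cup over and do not disturb the other things on the worktop.

Things in the scene. Friction and masses are not known exactly. Their poses are not given: they have to be found in the camera images.
- coffee_machine: Compact steel and black coffee machine, fixed, 230 mm wide, 346 mm high (hopper behind to 423). Origin on the worktop in the plane of its upright front panel, midway across; +x goes back into the machine (housing x = 0 to 215 mm), +y to the left seen from the robot, z up. A thin steam wand, which may swing, hangs at the left front (x = -30, y = 98 mm, down to z = 156 mm).
- top_edge (a point): Middle of the lower front edge of the machine's overhanging top: 55 mm in front of the panel, z = 312 mm; the top reaches up to 346 mm, with a low rail to 365 mm (a spare cup and a bowl stand up there, fixed, not wanted). The overhang bars the switches from straight above: come in with the tool leaning back towards the robot by 40 to 48 degrees.
- grille (a point): Point on the flat steel drip grille straight below the outlet, 34 mm above the worktop. The grille reaches from 120 mm in front of the panel back to the panel and 100 mm to either side of the middle; the black base under it and its pull reach 130 mm in front of the panel.
- outlet (a point): Lower end of the coffee outlet, midway between its two steel nozzles: 112 mm above the worktop, 45 mm in front of the front panel, midway across the machine. The black outlet block above it (54 mm wide, z = 132 to 184 mm) reaches from the panel forward to x = -65 mm.
- cup: Small off-white espresso cup on the worktop, 0.14 kg, 50 mm high, bowl 64 mm across at the rim, foot 44 mm. Origin on its underside; z up; the bowl's axis stands at y = +14 mm of its frame, the handle sticks out to its -y in the plane x = 0, ending 60 mm from the bowl's axis. Held round the bowl there is no room for a gripper under the outlet; carry it by the handle.
- cup_mouth (a point): Centre of the cup's rim: on the bowl's axis, 50 mm above the cup's underside.
- cup_handle (a point): Point to pinch in the cup's handle, 48 mm out from the bowl's axis, 32 mm above the cup's underside. The handle is a flat upright loop 12 mm thick (along the cup's x), from z = 15 to 48 mm and from 35 to 60 mm out from the bowl's axis; pinch it across its thickness.
- brew_switch (a joint): Right-hand toggle (above the white cup sign, below the green lamp): chrome bat 55 mm long, 13 mm thick, sticking out of the front panel, pivot on the panel at y = -62, z = 232 mm of the machine. rad: 0 = off, 24 degrees up; 0.84 = on, 24 degrees down. A spring holds it at either end (about 5 N at the tip to start it) and snaps it over past its centre at 0.42. Press its end down.
- brew_tip (a point): Free end of the right-hand (brew) bat, on its centre line: off 51 mm in front of the panel and 255 mm above the worktop, on at 209 mm.
- steam_switch (a joint): Left-hand toggle switch (above the steam sign), the same kind, pivot at y = +62 mm; 0 = off (up), 0.84 = on. To be left off.
- creamer: White creamer jug with a handle, 67 x 103 x 85 mm, stands on the worktop to one side in front (its origin on its underside). Bystander.
- tea_tin: Dark tea tin, 73 mm diameter, 121 mm high, behind on the right beside the machine. Bystander; origin on its underside.
- honey_jar: Honey jar with a red lid, 64 mm diameter, 97 mm high, on the right. Bystander; origin on its underside.
- clip_jar: Glass jar with wire clip, 79 x 69 x 119 mm, behind on the left beside the machine. Bystander; origin on its underside.
- teaspoon: Steel teaspoon, 134 x 29 x 12 mm, lying on the left beside the machine. Bystander; origin on its underside.
Not all that is in view belongs to the job. What is shaped like the cup but blue or orange is not meant.

How it is judged (in metres and radians):
On the way, in this order (a step that is already met when the one before it is completed fails the run):
1. the cup stands upright on the grille under the outlet, let go, with the brew switch still off (horizontal distance between cup_mouth and outlet below 0.018 m and z of cup in the frame of grille below 0.005 m and angle between cup's own z axis and vertical below 0.1 rad and contact force between the fingers and cup below 0.1 N and value of joint brew_switch below 0.3 rad), for 0.2 s.
2. the brew switch is on (value of joint brew_switch above 0.75 rad), for 0.1 s.
At the end, for the whole second after the job is handed in: The cup stands at rest and upright (within 6 degrees) on the grille, the centre of its mouth within 18 mm sideways of the outlet; the brew switch is on (over 0.75 rad), the steam switch off (under 0.2 rad) (horizontal distance between cup_mouth and outlet below 0.018 m and z of cup in the frame of grille between -0.005 and 0.005 m and angle between cup's own z axis and vertical below 0.1 rad and linear speed of cup below 0.02 m/s and value of joint brew_switch above 0.75 rad and value of joint steam_switch below 0.2 rad); the robot touches nothing.
It fails at once if the steam switch is flipped on (value of joint steam_switch above 0.42 rad).
It fails at once if the cup is tipped over (more than 45 degrees) (angle between cup's own z axis and vertical above 0.8 rad).
It fails at once if another thing on the worktop is moved more than 30 mm (distance of any of creamer, tea_tin, honey_jar, clip_jar, teaspoon from where it was at the start of the episode above 0.03 m).
It also fails if it takes over 54 s, if anything falls off the work surface, if the arm or the gripper's body presses on something with over 40 N, if the wrist force passes 120 N, or if a joint passes its speed limit or range.

ROBOT

A 7-joint arm with a two-finger parallel gripper is mounted at the origin on a cart in front of the work surface, level with it; the furniture and walls round the work are solid. World frame = base frame: x ahead of the robot, y to its left, z up, the work surface at z = 0. Lengths are in mm, angles in rad, forces in N, time in s.
With the tool pointing down it reaches from about 400 to 875 mm from the base axis. Payload 4.4 kg.
Tool frame: the origin (TCP) lies at the very end of the fingers, on their centre line; the grasp point (between the pads) lies 19 mm behind it; z points along the fingers, x is the direction in which the jaws open and shut, and the axes are right-handed (so a half turn about z gives the same grasp; the last joint's range is limited). The gripper opens to 85 mm and grips with 20 to 120 N. Pads are 22 mm wide; open, the fingers measure 114 mm over their backs; the gripper's body (76 mm by 85 mm) begins 54 mm behind the grasp point. The pads swing forward as they close: fully open they stand 13 mm farther back than shut.
Start: joints at [1.053, 0.628, 0.038, 1.517, -0.027, 0.996, -0.02], TCP at [283.809, -584.782, 231.313] pointing down, gripper open.
Joint ranges: [-3.06, 3.06], [-0.37, 2.12], [-1.25, 1.32], [0.18, 2.47], [-1.1, 4.24], [0.23, 1.98], [-2.94, 2.94]. Speed limits (rad/s): [2.57, 2.57, 3.14, 3.14, 3.14, 3.14, 3.14].

INTERFACE

Orientations are given as [roll, pitch, yaw] about the fixed x, y, z axes, in that order (R = Rz(yaw) Ry(pitch) Rx(roll)).
In Python, from cell import telemetry, get_image, get_calibration, ctrl gives the robot as it stands. The module is installed in compiled form; this text tells all that it offers.
- The arm moves only by the tool arm_command, never from a script. Its arguments are lists of equal length, an entry for each row: "rot": the turn, a rotation vector about the world's x, y, z in degrees, a list of three; "slide": the shift along the world's x, y, z in mm, a list of three; "gripper": the finger opening in mm, from 0 to 85.4. A call has 1 to 5 rows; each row shifts and turns the pose as measured when the row begins; what a row does not reach is not made up. A row lasts 1/12 s, in which the tool goes at most 41.7 mm and 7.16 degrees, less where a joint would pass 70% of its speed; a pose out of reach is approached as far as the arm can. A call with a gripper value outside its range is refused whole. The fingers move at their own pace and stop on an object; the grip force is fixed at half the most. Time passes only in rows, so rows that do not move let the fingers close. It gives the time, the measured TCP pose, the force and the opening at its end, in the units of the state.
- telemetry.read_state(): the state, without advancing time (a new reading comes with each control period).
- get_image(name): name is "scene" or "side" or "wrist"; returns (picture, depth): 480x640x3 uint8, red, green, blue; 480x640 float32, mm along the optical axis (not along the pixel's ray), 0 where there is no reading.
- get_calibration(name): a dict with "fx", "fy", "cx", "cy" (pixels), "xyz" and "attitude" of the camera in the world. Camera axes: x right, y up, looking along -z (the intrinsics and any distortion apply to the point x, -y, -z); pixel columns grow to the right and rows downward; lengths in mm; the calibration is good to about 2 mm. A picture is of the moment at which its call begins: read the wrist's pose just before it. get_calibration takes no time and is no camera call; for the wrist camera it gives the pose at the moment of the call.
- ctrl.finish_job(): hands the job in, once; it reports no verdict.
The state is a dict: "clock": time; "qpos": joint angles; "qd": joint speeds; "tau": joint torques, N m; "eef_pos": TCP position; "tool_rot": TCP orientation; "force": force on the tool from outside, world axes, zero at the start; "torque": the same for the moment, N m; "width": finger opening in mm.
Only numpy, scipy, OpenCV 4.12 (cv2) and the standard library are available. Lean on these libraries where they do the work, as an engineer would, in place of code of your own. Each camera call takes 0.05 s, during which the arm holds its last target.

## Working session

There is one attempt and no reset: what is moved stays moved. The work goes in short steps, Python scripts to look and compute and a tool call to move; the robot and the scene stay as the last step left them, time stands still between calls to the robot, and variables do not carry over. Pictures are saved under pics/ and viewed, and the job is handed in when it is done.

Besides the shell and the picture viewer there is one more tool, called after "Emit:" in YAML: its name, and indented under it one key for each argument. arm_command: Moves the arm, as the interface text tells. Its arguments: {"type":"object","properties":{"rot":{"type":"array"},"slide":{"type":"array"},"gripper":{"type":"array"}},"required":["rot","slide","gripper"]}

```bash
mkdir -p pics; cat > h.py <<'E'
import numpy as np, cv2
from cell import telemetry, get_image, get_calibration, ctrl
from scipy.spatial.transform import Rotation as R
def att(c):
    a=np.array(c["attitude"],float)
    if a.shape==(3,3): return a
    if a.shape==(4,): return R.from_quat(a).as_matrix()
    return R.from_euler('xyz',a).as_matrix()
def pts(c,u,v,d):
    u=np.asarray(u,float);v=np.asarray(v,float);d=np.asarray(d,float)
    p=np.stack([(u-c["cx"])/c["fx"]*d,-(v-c["cy"])/c["fy"]*d,-d],-1)
    return p@att(c).T+np.array(c["xyz"])
def plane(c,u,v,z):
    p=pts(c,u,v,np.ones_like(np.asarray(u,float))); o=np.array(c["xyz"]); r=p-o
    return o+r*((z-o[2])/r[...,2])[...,None]
def proj(c,P):
    q=(np.asarray(P)-np.array(c["xyz"]))@att(c)
    return np.stack([c["cx"]+c["fx"]*q[...,0]/-q[...,2], c["cy"]-c["fy"]*q[...,1]/-q[...,2]],-1)
def snap(n,tag):
    c=get_calibration(n); im,d=get_image(n)
    cv2.imwrite(f'pics/{tag}.png',im[:,:,::-1]); np.savez(f'pics/{tag}.npz',im=im,d=d,c=np.array(c,dtype=object))
    return c,im,d
def load(tag):
    z=np.load(f'pics/{tag}.npz',allow_pickle=True); return z['c'].item(),z['im'],z['d']
E
python3 - <<'E'
from h import *
print(telemetry.read_state())
for n in ("scene","side","wrist"):
    c,im,d=snap(n,n+"0"); print(n,c,(d>0).mean())
E
```

```text
{'clock': 0.0, 'qpos': array([ 1.05319101,  0.62935213,  0.03843595,  1.51834293, -0.0270207 ,
        0.99629514, -0.01999194]), 'qd': array([ 0.00014537, -0.00107166,  0.00032761,  0.00098548,  0.00105933,
       -0.00187748,  0.00244503]), 'tau': array([ 4.90901439e-04, -5.63400793e+01,  1.22616861e+00, -1.93443775e+01,
        1.08794920e-02,  1.05308407e-02,  1.49110292e-05]), 'eef_pos': array([ 283.55219231, -584.21234857,  230.39309714]), 'tool_rot': array([ 3.14158894e+00,  1.87996733e-03, -1.11898880e+00]), 'force': array([-0.03258284,  0.56052897, -0.35783751]), 'torque': array([-0.03088547,  0.02147048, -0.02197588]), 'width': 85.28110060023448}
scene {'fx': 486.25648182110996, 'fy': 486.25648182110996, 'cx': 321.8719536470467, 'cy': 238.85450295445764, 'xyz': array([-465.69877063,  991.4849069 , 1028.65153176]), 'attitude': array([ 1.04534676,  0.01337646, -2.32273821])} 0.9957942708333334
side {'fx': 541.1420675036818, 'fy': 541.1420675036818, 'cx': 320.9036462398705, 'cy': 237.63830839017206, 'xyz': array([-149.55380305, 1234.21299581, 1238.73443793]), 'attitude': array([ 0.92933   , -0.0151763 , -2.58625993])} 0.9607161458333333
wrist {'fx': 429.8034905077873, 'fy': 429.8034905077873, 'cx': 321.42986444374594, 'cy': 242.1192811026841, 'xyz': array([ 353.12223188, -550.49763387,  372.64060962]), 'attitude': array([-0.30827113,  0.00278227, -1.11988774])} 0.9960904947916667
```

View pics/scene0.png

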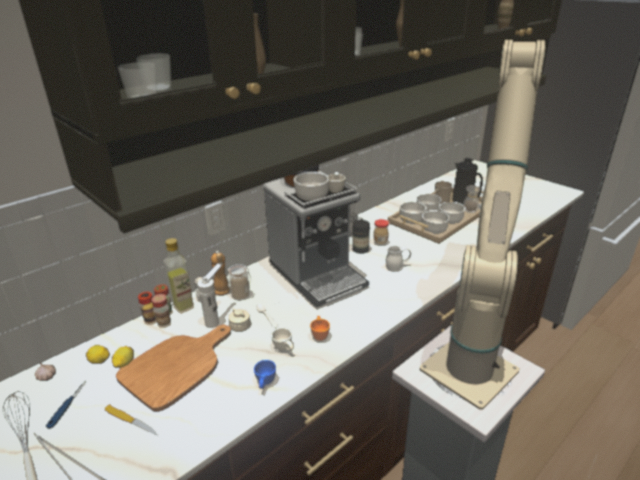

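View pics/side0.png

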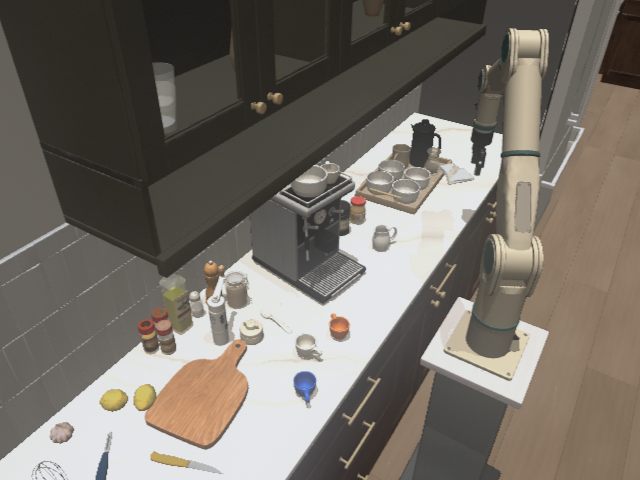

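View pics/wrist0.png

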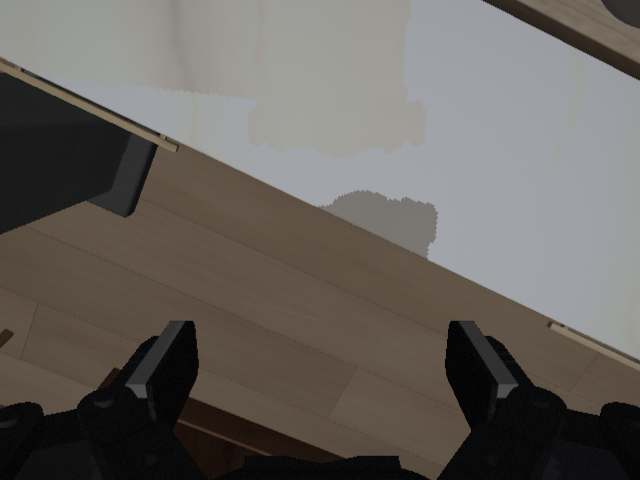

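The scene view shows these candidates: off-white cup at (283,341), which is my choice. The look-alikes are blue cup (264,374), orange cup (320,328), spare cup on the machine (336,182), butter dish or bowl (239,319), creamer (395,258) and tray cups (430,212). In the side view the off-white cup is at (307,346). Next I'll check it in a close crop.

```bash
python3 - <<'E'
from h import *
c,im,d=load('side0'); 
a=cv2.resize(im[300:410,250:380],None,fx=4,fy=4,interpolation=cv2.INTER_CUBIC)
cv2.imwrite('pics/side_crop.png',a[:,:,::-1])
b=cv2.resize(im[170:310,240:380],None,fx=4,fy=4,interpolation=cv2.INTER_CUBIC)
cv2.imwrite('pics/side_mach.png',b[:,:,::-1])
for n in ('scene0','side0'):
    c,im,d=load(n)
    # known fit of pixel depth
    print(n,pts(c,283 if n=='scene0' else 307,341 if n=='scene0' else 346,d[341 if n=='scene0' else 346,283 if n=='scene0' else 307]))
E
```

```text
scene0 [422.07135426 337.06017324  45.03303106]
side0 [450.87940091 309.97789685  11.14608855]
```

View pics/side_crop.png

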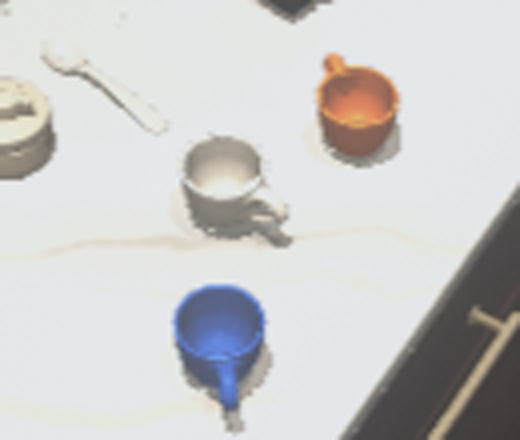

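View pics/side_mach.png

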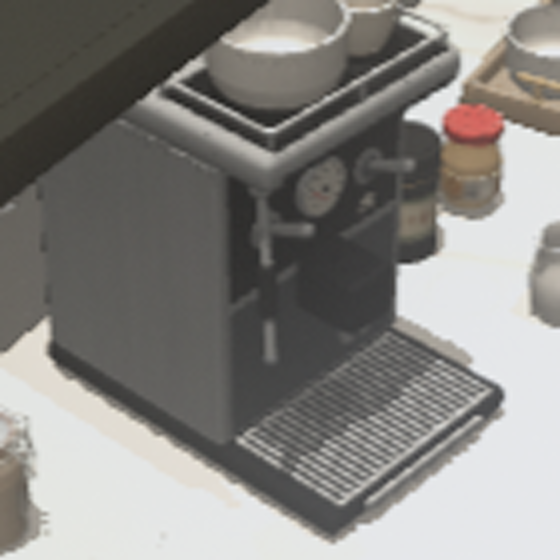

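The crop confirms it: off-white cup, rim centre near side (306,342), handle pointing lower right to about (321,355). Next I measure the cup and machine poses from depth in both views.

```bash
python3 - <<'E'
from h import *
v,u=np.mgrid[0:480,0:640]
for n in ('scene0','side0'):
    c,im,d=load(n); P=pts(c,u,v,d)
    print(n,'table z:',np.median(P[380:400,290:300,2]) if n=='scene0' else np.median(P[370:400,260:290,2]))
    # cup
    ctr=np.array([430,325])
    m=(np.hypot(P[...,0]-ctr[0],P[...,1]-ctr[1])<75)&(P[...,2]>8)&(P[...,2]<60)
    hsv=cv2.cvtColor(im,cv2.COLOR_RGB2HSV); m&=~((hsv[...,1]>120))
    k,l,s,ce=cv2.connectedComponentsWithStats(m.astype(np.uint8)); print(s,ce)
    j=1+np.argmax(s[1:,4]); mm=l==j; Q=P[mm]
    print('cup n',len(Q),'zmax',np.percentile(Q[:,2],[50,95,99]),Q.min(0),Q.max(0))
    # rim: z>44
    r=Q[Q[:,2]>43]
    from scipy.optimize import least_squares
    f=least_squares(lambda x:np.hypot(r[:,0]-x[0],r[:,1]-x[1])-x[2],[430,325,30],loss='soft_l1'); print('rim fit',len(r),f.x,np.abs(f.fun).mean())
    dd=np.hypot(*(Q[:,:2]-f.x[:2]).T); h=Q[dd>38]; print('handle',len(h),h.mean(0),np.degrees(np.arctan2(*(h.mean(0)[:2]-f.x[:2])[::-1])),dd.max())
    # machine: grille points z~34
    g=P[(np.abs(P[...,2]-34)<5)&(P[...,0]>400)&(P[...,0]<750)&(P[...,1]<200)&(P[...,1]>-200)]
    print('grille',len(g)); 
    if len(g)>50:
        rect=cv2.minAreaRect(g[:,:2].astype(np.float32)); print(rect,np.round(cv2.boxPoints(rect)))
        print(np.percentile(g[:,:2],[1,99],axis=0))
E
```

```text
scene0 table z: -0.24742514641093294
[[     0      0    640    480 306789]
 [   271    327     22     24    411]] [[319.55066186 239.36768919]
 [281.6836983  338.26277372]]
cup n 411 zmax [37.18056678 50.6902812  52.65846263] [388.40041382 294.17570004   8.04857262] [479.05896418 357.36425364  56.67861718]
rim fit 140 [444.84572295 325.89741523  30.28832917] 3.5663871731115777
handle 35 [396.00900756 332.50781785  38.80985214] 172.29145164398713 57.13301797577513
grille 1348
((537.21435546875, 23.88323974609375), (257.0873107910156, 361.30560302734375), 71.21359252929688) [[ 325.  -40.]
 [ 667. -156.]
 [ 750.   87.]
 [ 408.  204.]]
[[417.80565353 -98.67859291]
 [690.34413417 187.13527292]]
side0 table z: 1.2785913343682296
[[     0      0    640    480 306734]
 [   294    333     28     24    455]
 [   328    345      1      1      1]
 [   333    347      1      1      1]
 [   324    348      2      2      2]
 [   307    359      1      1      1]
 [   329    359      1      1      1]
 [   310    361      1      1      1]
 [   328    361      1      1      1]
 [   317    363      1   
[... 256 characters left out ...]
      ]
 [329.         359.        ]
 [310.         361.        ]
 [328.         361.        ]
 [317.         363.        ]
 [308.         366.        ]
 [316.         370.        ]]
cup n 455 zmax [36.37462621 52.38833934 54.43641155] [387.58671726 290.35912647   8.12493997] [479.37720872 359.39107221  56.95044273]
rim fit 155 [444.99229272 327.44700083  30.62698843] 3.797795215670388
handle 39 [397.58113444 333.10960581  40.82686171] 173.18907779814026 57.71291939159136
grille 1490
((538.674072265625, 25.724761962890625), (257.69384765625, 360.69140625), 72.3061752319336) [[ 328.  -42.]
 [ 671. -152.]
 [ 750.   94.]
 [ 406.  203.]]
[[423.61221086 -99.34144502]
 [708.09882748 184.08059676]]
```

```bash
python3 - <<'E'
from h import *
v,u=np.mgrid[0:480,0:640]
for n in ('scene0','side0'):
    c,im,d=load(n); P=pts(c,u,v,d)
    m=(P[...,2]>22)&(P[...,2]<44)&(P[...,0]>430)&(P[...,0]<720)&(P[...,1]<200)&(P[...,1]>-180)
    m=cv2.morphologyEx(m.astype(np.uint8),cv2.MORPH_OPEN,np.ones((3,3)))
    k,l,s,ce=cv2.connectedComponentsWithStats(m); j=1+np.argmax(s[1:,4]); g=P[l==j]; print(n,s[j],ce[j])
    rect=cv2.minAreaRect(g[:,:2].astype(np.float32)); print(rect,np.round(cv2.boxPoints(rect)), np.percentile(g[:,2],[10,50,90]))
    # side wall: local normals
    from numpy.linalg import svd
    def fit(Q):
        for _ in range(5):
            mu=np.median(Q,0) if _==0 else Q.mean(0); n_=svd(Q-mu,full_matrices=False)[2][2]; e=(Q-mu)@n_; Q=Q[np.abs(e)<max(2,2*e.std())]
        return mu,n_,e.std(),len(Q)
    boxes={'scene0':{'wall':(275,215,292,255),'top':None},'side0':{'wall':(257,215,292,270)}}[n]
    x0,y0,x1,y1=boxes['wall']; mu,nn,e,N=fit(P[y0:y1,x0:x1].reshape(-1,3)); print('wall',mu,nn,e,N,'yaw',np.degrees(np.arctan2(nn[1],nn[0])))
E
```

```text
scene0 [ 293  264   75   41 1615] [330.82972136 283.60309598]
((549.9860229492188, 10.8941650390625), (239.1494903564453, 156.19580078125), 74.80412292480469) [[ 443.  -84.]
 [ 594. -125.]
 [ 657.  106.]
 [ 506.  147.]] [27.70271868 33.00408083 37.20688878]
wall [705.66721052  96.44450908 196.6750739 ] [ 0.17685307  0.98423557 -0.00182824] 1.3585612737862367 616 yaw 79.8134696764619
side0 [ 287  252   78   49 1840] [328.25978261 275.975     ]
((567.5308837890625, 6.8224029541015625), (238.60702514648438, 175.96798706054688), 81.46158599853516) [[ 463.  -98.]
 [ 637. -124.]
 [ 672.  112.]
 [ 498.  138.]] [27.82332062 33.36684376 38.0539627 ]
wall [720.07627541  95.60469823 154.15086472] [ 1.74844552e-01  9.84596028e-01 -2.11205210e-04] 1.897583550681644 1696 yaw 79.93038765901446
```

```bash
python3 - <<'E'
from h import *
c,im,d=load('scene0')
b=cv2.resize(im[165:310,255:380],None,fx=5,fy=5,interpolation=cv2.INTER_CUBIC)
b=b[:600]
cv2.imwrite('pics/scene_mach.png',cv2.resize(im[165:310,255:380],None,fx=4,fy=4,interpolation=cv2.INTER_CUBIC)[:,:,::-1])
E
```

```text
(no output)
```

View pics/scene_mach.png

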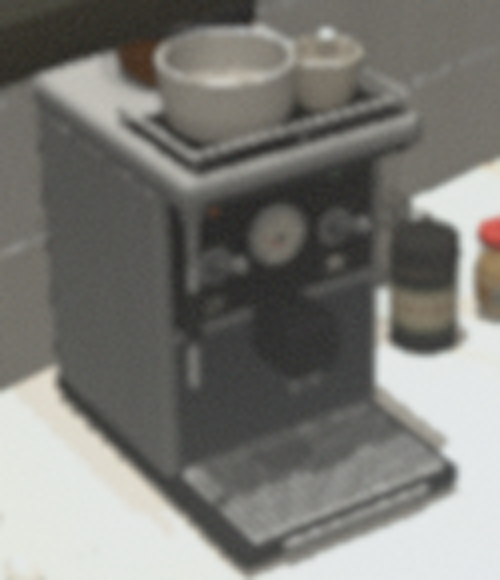

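```bash
python3 - <<'E'
from h import *
v,u=np.mgrid[0:480,0:640]
a=np.radians(-10.1); X=np.array([np.cos(a),np.sin(a)]);Y=np.array([-np.sin(a),np.cos(a)])
for n in ('scene0','side0'):
    c,im,d=load(n); P=pts(c,u,v,d)
    px=P[...,:2]@X; py=P[...,:2]@Y; z=P[...,2]
    # panel: points z 60..110, y rel within -90..90
    m=(z>55)&(z<105)&(np.abs(py-104.6)<85)&(px>450)&(px<720)
    h,e=np.histogram(px[m],bins=np.arange(450,720,4)); i=h.argmax(); print(n,'panel X',h.sum(),e[i],h[i], np.median(px[m][np.abs(px[m]-e[i]-2)<8]))
    m=(z>27)&(z<40)&(px>400)&(px<640)&(np.abs(py-104.6)<125)
    print('grille/base X',np.percentile(px[m],[0.5,2,5,98]),'Y',np.percentile(py[m],[.5,2,98,99.5]))
    # top: z>335 <350
    m=(z>325)&(z<350)&(px>400)&(px<760)&(np.abs(py-104.6)<160)
    print('top X',np.percentile(px[m],[0.5,2,5]),'Y',np.percentile(py[m],[.5,2,98,99.5]))
    # protruding things z 195..270
    for ys in (62,-62):
        m=(z>210)&(z<270)&(np.abs(py-104.6-ys)<16)&(px>400)&(px<640)
        q=np.stack([px[m],py[m]-104.6,z[m]],1); q=q[q[:,0]<px[m].max()-0]; o=np.argsort(q[:,0])[:12]; print('sw',ys,q[o].round())
E
```

```text
scene0 panel X 391 598 192 598.9892734958423
grille/base X [469.33552794 473.53129221 477.56392667 603.94091678] Y [ -8.07182557  -1.81329992 216.8277906  219.08685399]
top X [539.42396434 541.44414611 543.02922552] Y [ -8.86530735  -0.88177978 222.07469566 223.49383732]
sw 62 [[549.  62. 255.]
 [550.  58. 256.]
 [551.  65. 251.]
 [551.  57. 252.]
 [551.  61. 261.]
 [551.  61. 250.]
 [551.  65. 258.]
 [551.  61. 257.]
 [553.  64. 253.]
 [554.  63. 260.]
 [556.  65. 248.]
 [557.  65. 252.]]
sw -62 [[547. -56. 257.]
 [548. -61. 251.]
 [548. -57. 252.]
 [549. -62. 258.]
 [549. -58. 259.]
 [551. -63. 253.]
 [551. -55. 251.]
 [552. -56. 258.]
 [555. -70. 249.]
 [555. -58. 253.]
 [557. -55. 253.]
 [557. -55. 257.]]
side0 panel X 241 598 146 599.3190340389581
grille/base X [470.81251491 475.23505732 478.24717829 603.68150405] Y [ -5.58507504  -0.69625544 220.4946775  223.25695114]
top X [541.22827393 542.77687691 543.97542109] Y [ -7.84729772   1.20006132 224.87423255 226.11084763]
sw 62 [[548.  65. 259.]
 [550.  62. 252.]
 [551.  66. 250.]
 [551.  66. 254.]
 [552.  65. 257.]
 [552.  70. 255.]
 [552.  69. 259.]
 [553.  64. 259.]
 [554.  58. 256.]
 [556.  65. 259.]
 [557.  64. 246.]
 [557.  68. 252.]]
sw -62 [[546. -59. 258.]
 [548. -56. 259.]
 [549. -52. 261.]
 [552. -51. 256.]
 [553. -62. 250.]
 [553. -58. 252.]
 [554. -63. 257.]
 [555. -64. 259.]
 [557. -62. 256.]
 [557. -62. 260.]
 [558. -58. 262.]
 [559. -54. 252.]]
```

Emit:
arm_command:
  rot:
    - [0,0,7]
    - [0,0,7]
    - [0,0,7]
    - [0,0,7]
    - [0,0,7]
  slide:
    - [16,36,6]
    - [16,36,6]
    - [16,36,6]
    - [16,36,6]
    - [16,36,6]
  gripper: [60,60,60,60,60]

```text
clock: 0.57
eef_pos: [356.0, -406.4, 257.1]
tool_rot: [3.133, 0.004, -0.503]
force: [0.7, -0.4, -0.4]
width: 60.2
```

```bash
python3 - <<'E'
from h import *
v,u=np.mgrid[0:480,0:640]
for n in ('scene0','side0'):
    c,im,d=load(n); P=pts(c,u,v,d); hsv=cv2.cvtColor(im,cv2.COLOR_RGB2HSV)
    ok=(hsv[...,1]>130)&(P[...,2]>8)&(P[...,2]<60)&(P[...,0]<650)&(P[...,0]>300)&(P[...,1]>150)&(P[...,1]<450)
    for nm,lo,hi in (('blue',100,130),('orange',0,16)):
        q=P[ok&(hsv[...,0]>=lo)&(hsv[...,0]<=hi)]; print(n,nm,len(q),np.percentile(q,[2,50,98],axis=0).round())
    q=P[(P[...,2]>10)&(P[...,2]<90)&(P[...,0]<600)&(P[...,0]>250)&(P[...,1]<-60)&(P[...,1]>-300)]; print('creamer?',len(q),np.percentile(q,[2,50,98],axis=0).round())
print(telemetry.read_state()['qpos'])
E
```

```text
scene0 blue 72 [[340. 422.   8.]
 [385. 432.  17.]
 [396. 447.  51.]]
scene0 orange 210 [[369. 182.  13.]
 [413. 199.  34.]
 [573. 399.  52.]]
creamer? 780 [[ 460. -290.   17.]
 [ 501. -223.   43.]
 [ 597.  -62.   86.]]
side0 blue 36 [[359. 426.   9.]
 [379. 434.  11.]
 [388. 448.  26.]]
side0 orange 107 [[371. 185.   9.]
 [410. 196.  21.]
 [435. 240.  54.]]
creamer? 745 [[ 461. -292.   13.]
 [ 501. -224.   38.]
 [ 596.  -62.   85.]]
[ 0.88792168  0.44328162 -0.13689432  1.78930795  0.08539646  0.91620456
  0.2086439 ]
```

Emit:
arm_command:
  rot:
    - [0,0,7]
    - [0,0,7]
    - [0,0,7]
    - [0,0,7]
    - [0,0,7]
  slide:
    - [9,40,2]
    - [9,40,2]
    - [9,40,2]
    - [9,40,2]
    - [9,40,2]
  gripper: [60,60,60,60,60]

```text
clock: 0.98
eef_pos: [401.9, -203.3, 268.0]
tool_rot: [3.132, 0.001, 0.122]
force: [1.5, 0.5, 0.1]
width: 59.9
```

Emit:
arm_command:
  rot:
    - [0,0,7]
    - [0,0,7]
    - [0,0,7]
    - [0,0,7]
    - [0,0,7]
  slide:
    - [5,40,0]
    - [5,40,0]
    - [5,40,0]
    - [5,40,0]
    - [5,40,0]
  gripper: [60,60,60,60,60]

```text
clock: 1.4
eef_pos: [426.4, 3.4, 269.2]
tool_rot: [3.129, -0.001, 0.747]
force: [1.3, -0.5, -0.9]
width: 60.1
```

Emit:
arm_command:
  rot:
    - [0,0,7]
    - [0,0,7]
    - [0,0,7]
    - [0,0,7]
    - [0,0,7]
  slide:
    - [-3,40,0]
    - [-3,40,0]
    - [-3,40,0]
    - [-3,40,0]
    - [-3,40,0]
  gripper: [60,60,60,60,60]

```text
clock: 1.82
eef_pos: [410.6, 211.0, 269.9]
tool_rot: [3.126, -0.002, 1.372]
force: [1.3, 0.3, -0.1]
width: 60.3
```

Emit:
arm_command:
  rot:
    - [0,0,4]
    - [-0.8,-6.2,0]
    - [-0.8,-6.2,0]
    - [-0.8,-6.2,0]
    - [-0.8,-6.2,0]
  slide:
    - [-6,25,-5]
    - [-8,25,-16]
    - [-8,25,-16]
    - [-8,25,-16]
    - [-8,25,-16]
  gripper: [60,60,60,60,60]

```text
clock: 2.23
eef_pos: [386.6, 314.4, 217.5]
tool_rot: [2.798, 0.002, 1.443]
force: [0.5, -0.2, -0.5]
width: 60.3
```

```bash
python3 - <<'E'
from h import *
s=telemetry.read_state(); print(s['eef_pos'],s['tool_rot'],s['qpos'],R.from_euler('xyz',s['tool_rot']).as_matrix())
c,im,d=snap('wrist','w1'); print(c['xyz'])
E
```

```text
[386.58570354 314.41984831 217.49716565] [2.79805819e+00 2.05679971e-03 1.44284932e+00] [-0.55251648  0.41033198 -0.53731989  2.13811444  0.87538987  0.70557615
 -0.29616423] [[ 0.12759793  0.93396203  0.33381686]
 [ 0.99182384 -0.11945555 -0.04489805]
 [-0.0020568   0.33681642 -0.94156809]]
[266.26370243 330.20031885 325.19870918]
```

View pics/w1.png

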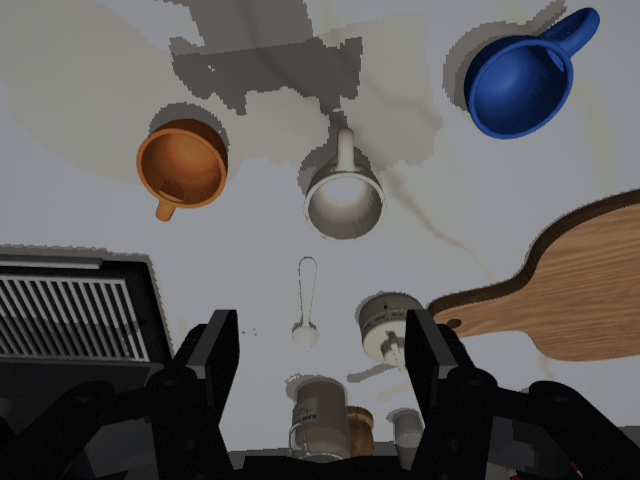

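In the wrist view the off-white cup's rim centre is at about (344,202), and its handle points up at (346,150), towards the robot. Orange is at (183,165), blue at (520,85), and the machine's base corner is at the left (150,255).

```bash
python3 - <<'E'
from h import *
c,im,d=load('w1'); v,u=np.mgrid[0:480,0:640]; P=pts(c,u,v,d); hsv=cv2.cvtColor(im,cv2.COLOR_RGB2HSV)
m=(np.hypot(P[...,0]-440,P[...,1]-326)<85)&(P[...,2]>6)&(P[...,2]<60)&(hsv[...,1]<120)
k,l,s,ce=cv2.connectedComponentsWithStats(m.astype(np.uint8)); j=1+np.argmax(s[1:,4]); print(s[j],ce[j])
Q=P[l==j]; print('z99',np.percentile(Q[:,2],[95,99]))
from scipy.optimize import least_squares
r=Q[(Q[:,2]>47)&(Q[:,0]>408)]
f=least_squares(lambda x:np.hypot(r[:,0]-x[0],r[:,1]-x[1])-x[2],[445,326,31],loss='soft_l1'); print('rim',len(r),f.x,np.abs(f.fun).mean())
dd=np.hypot(*(Q[:,:2]-f.x[:2]).T); 
for lo,hi in((36,42),(42,48),(48,54),(54,62)):
    h=Q[(dd>lo)&(dd<hi)]; print(lo,len(h),h.mean(0),np.degrees(np.arctan2(*(h.mean(0)[:2]-f.x[:2])[::-1])),h[:,1].min(),h[:,1].max(),h[:,2].max())
print(dd.max())
# floor z
print(np.median(P[260:300,220:280,2]))
# rim contour via ray casting on z=50: outer mask hull without handle
mask=(l==j).astype(np.uint8)
cs=max(cv2.findContours(mask,0,1)[0],key=cv2.contourArea)[:,0,:]
W=plane(c,cs[:,0],cs[:,1],50.0)
e=np.hypot(W[:,0]-f.x[0],W[:,1]-f.x[1]); w=W[(e<36)&(e>26)&(W[:,0]>f.x[0]-5)]
g=least_squares(lambda x:np.hypot(w[:,0]-x[0],w[:,1]-x[1])-32,[445,326],loss='soft_l1'); print('ray rim',len(w),g.x,np.abs(g.fun).mean())
E
```

```text
[ 304  128   82  116 5913] [344.30356841 196.78758667]
z99 [48.9381104 49.640571 ]
rim 1123 [445.97409431 324.35648979  29.99245259] 1.1299661496573405
36 133 [407.37764642 328.43857169  45.35287782] 173.96266204353708 322.56324255230084 334.8209472667847 48.65367820986353
42 148 [401.30475205 329.28012777  45.2558661 ] 173.71001543295876 323.76631523755384 335.01068031808126 48.434328162853035
48 173 [395.27955833 329.84361759  43.00082282] 173.8224099531877 324.33318987314476 335.81110096282237 46.79380940031882
54 171 [390.15053974 330.59127034  36.9532139 ] 173.62720128538888 324.7723334457347 336.15016833387614 43.21169986433404
58.53884945148666
-0.5207380008738767
ray rim 113 [444.5270651  324.15328304] 0.5354306748077519
```

Emit:
arm_command:
  rot:
    - [-0.6,-5.5,0]
    - [0,0,1]
    - [0,0,0]
    - [0,0,0]
    - [0,0,0]
  slide:
    - [4,3,-25]
    - [4,3,-25]
    - [4,3,-25]
    - [4,3,-25]
    - [2,2,-15]
  gripper: [50,50,50,50,50]

```text
clock: 2.7
eef_pos: [397.3, 335.9, 110.0]
tool_rot: [2.738, 0.001, 1.48]
force: [0.2, 0.2, -0.3]
width: 50.0
```

```bash
cat > st.py <<'E'
from h import *
s=telemetry.read_state(); M=R.from_euler('xyz',s['tool_rot']).as_matrix()
print(round(s['clock'],2),s['eef_pos'].round(1),'x',M[:,0].round(3),'z',M[:,2].round(3),'lean',np.degrees(np.arccos(-M[2,2])).round(1),'xaz',np.degrees(np.arctan2(M[1,0],M[0,0])).round(2),'grasp',(s['eef_pos']-19*M[:,2]).round(1),'F',s['force'].round(1),'w',round(s['width'],1),s['qpos'].round(2))
E
python3 st.py
```

```text
2.7 [397.3 335.9 110. ] x [ 0.091  0.996 -0.001] z [ 0.391 -0.037 -0.92 ] lean 23.1 xaz 84.79 grasp [389.8 336.6 127.5] F [ 0.2  0.2 -0.3] w 50.0 [-0.75  0.63 -0.35  2.22  1.37  0.58 -0.82]
```

Emit:
arm_command:
  rot:
    - [0,0,-1]
    - [0,0,0]
    - [0,0,0]
    - [0,0,0]
    - [0,0,0]
  slide:
    - [3,-4,-15]
    - [3,-3,-15]
    - [0,0,-15]
    - [0,0,-10]
    - [0,0,0]
  gripper: [50,50,50,50,50]

```text
clock: 3.12
eef_pos: [403.9, 327.1, 48.5]
tool_rot: [2.743, 0.007, 1.461]
force: [0.2, 0.4, 0.0]
width: 49.9
```

```bash
python3 st.py; python3 -c "
from h import *
snap('wrist','w2')"
```

```text
3.12 [403.9 327.1  48.5] x [ 0.11   0.994 -0.007] z [ 0.385 -0.049 -0.922] lean 22.8 xaz 83.71 grasp [396.6 328.   66. ] F [0.2 0.4 0. ] w 49.9 [-0.76  0.76 -0.32  2.24  1.63  0.57 -1.08]
```

View pics/w2.png

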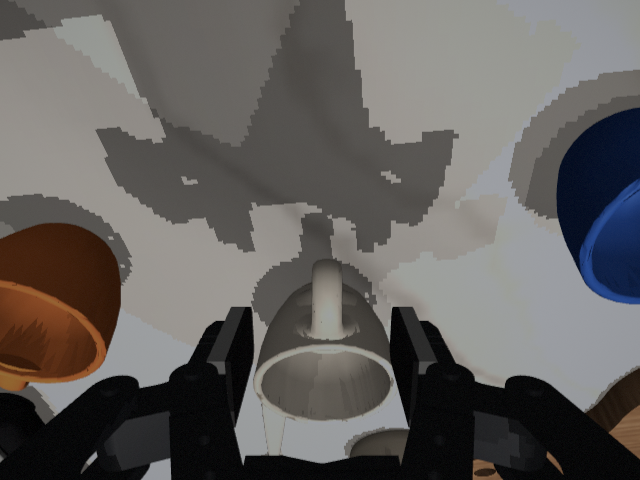

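The handle (326,300) lies between the fingers (252 to 391), and the jaws straddle it cleanly. I'll descend and close.

Emit:
arm_command:
  rot:
    - [0,0,0]
    - [0,0,0]
    - [0,0,0]
    - [0,0,0]
    - [0,0,0]
  slide:
    - [0,1,-11]
    - [-1,1,-11]
    - [0,0,-10]
    - [0,0,0]
    - [0,0,0]
  gripper: [50,50,50,50,50]

```text
clock: 3.58
eef_pos: [406.0, 330.1, 20.0]
tool_rot: [2.739, 0.003, 1.459]
force: [0.8, -0.2, 0.1]
width: 49.9
```

```bash
python3 st.py; python3 -c "
from h import *
snap('wrist','w3')"
```

```text
3.58 [406.  330.1  20. ] x [ 0.112  0.994 -0.003] z [ 0.389 -0.046 -0.92 ] lean 23.0 xaz 83.57 grasp [398.6 331.   37.5] F [ 0.8 -0.2  0.1] w 49.9 [-0.75  0.83 -0.32  2.24  1.74  0.59 -1.2 ]
```

View pics/w3.png

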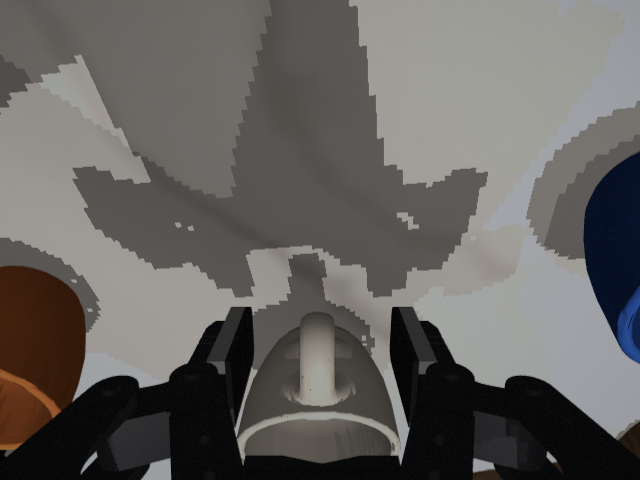

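Emit:
arm_command:
  rot:
    - [0,0,0]
    - [0,0,0]
    - [0,0,0]
  slide:
    - [-3,-1,-4]
    - [-1,0,-1]
    - [0,0,0]
  gripper: [50,50,50]

```text
clock: 3.88
eef_pos: [402.8, 329.7, 17.2]
tool_rot: [2.737, -0.0, 1.458]
force: [0.1, -0.2, 0.8]
width: 49.9
```

Emit:
arm_command:
  rot:
    - [0,0,0]
    - [0,0,0]
    - [0,0,0]
    - [0,0,0]
    - [0,0,0]
  slide:
    - [0,0,0]
    - [0,0,0]
    - [0,0,0]
    - [0,0,0]
    - [0,0,0]
  gripper: [25,20,16,10,0]

```text
clock: 4.3
eef_pos: [402.9, 329.8, 18.2]
tool_rot: [2.736, -0.001, 1.458]
force: [-0.4, 0.4, 0.8]
width: 10.5
```

Emit:
arm_command:
  rot:
    - [0,0,0]
    - [0,0,0]
    - [0,0,0]
    - [0,0,0]
    - [0,0,0]
  slide:
    - [0,0,0]
    - [0,0,0]
    - [0,0,0]
    - [0,0,0]
    - [0,0,0]
  gripper: [0,0,0,0,0]

```text
clock: 4.72
eef_pos: [402.8, 329.8, 18.2]
tool_rot: [2.736, -0.0, 1.458]
force: [-1.2, 0.4, 0.8]
width: 10.4
```

```bash
python3 st.py; python3 -c "
from h import *
snap('wrist','w4')"
```

```text
4.72 [402.8 329.8  18.2] x [0.112 0.994 0.   ] z [ 0.392 -0.044 -0.919] lean 23.2 xaz 83.54 grasp [395.4 330.7  35.7] F [-1.2  0.4  0.8] w 10.4 [-0.76  0.83 -0.33  2.25  1.76  0.61 -1.23]
```

View pics/w4.png

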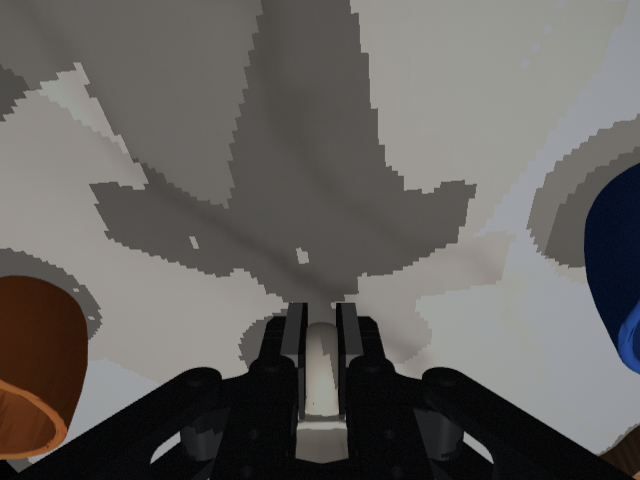

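The view shows the handle clamped between the pads at (321,370), opening 10.4 mm. Lifting.

Emit:
arm_command:
  rot:
    - [0,0,0]
    - [0,0,0]
    - [0,0,0]
    - [0,0,0]
    - [0,0,0]
  slide:
    - [0,0,8]
    - [0,0,15]
    - [0,0,20]
    - [0,0,20]
    - [0,0,20]
  gripper: [0,0,0,0,0]

```text
clock: 5.18
eef_pos: [399.0, 327.4, 98.0]
tool_rot: [2.747, 0.008, 1.459]
force: [0.2, 1.0, -0.5]
width: 10.6
```

```bash
python3 st.py; python3 -c "
from h import *
c,im,d=snap('side','s2'); cv2.imwrite('pics/s2c.png',cv2.resize(im[230:400,230:400],None,fx=3.5,fy=3.5)[:,:,::-1])"
```

```text
5.18 [399.  327.4  98. ] x [ 0.111  0.994 -0.008] z [ 0.381 -0.05  -0.923] lean 22.6 xaz 83.6 grasp [391.7 328.3 115.5] F [ 0.2  1.  -0.5] w 10.6 [-0.76  0.64 -0.32  2.23  1.39  0.55 -0.85]
```

View pics/s2c.png

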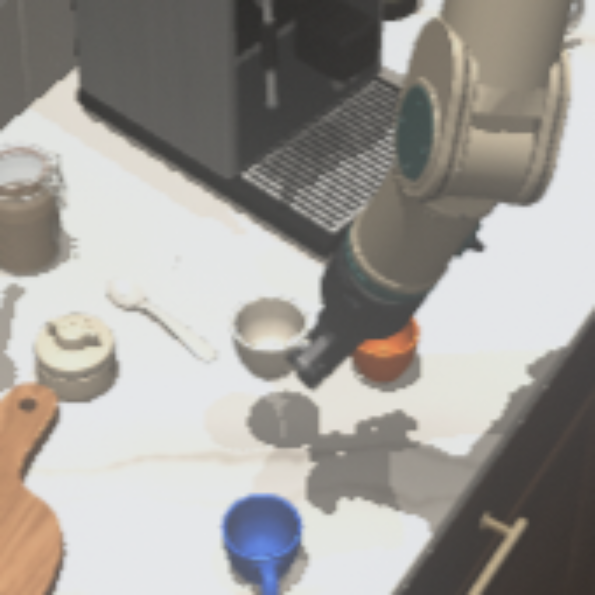

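Emit:
arm_command:
  rot:
    - [0,0,-0.8]
    - [0,0,-0.8]
    - [0,0,-0.8]
    - [0,0,-0.8]
    - [0,0,0]
  slide:
    - [3,-20,2]
    - [5,-30,0]
    - [5,-32,0]
    - [5,-32,0]
    - [5,-32,0]
  gripper: [0,0,0,0,0]

```text
clock: 5.65
eef_pos: [421.9, 191.7, 105.5]
tool_rot: [2.745, -0.014, 1.416]
force: [1.0, 0.5, -1.3]
width: 10.5
```

Emit:
arm_command:
  rot:
    - [0,0,0]
    - [0,0,0]
    - [0,0,0]
    - [0,0,0]
    - [0,0,0]
  slide:
    - [5,-32,0]
    - [5,-32,0]
    - [4,-30,0]
    - [3,-20,0]
    - [0,-8,0]
  gripper: [0,0,0,0,0]

```text
clock: 6.07
eef_pos: [442.5, 107.7, 100.6]
tool_rot: [2.752, 0.002, 1.412]
force: [-0.5, 0.2, -2.5]
width: 10.4
```

```bash
python3 st.py; python3 -c "
from h import *
c,im,d=snap('wrist','w5')
c,im,d=snap('side','s5'); cv2.imwrite('pics/s5c.png',cv2.resize(im[170:340,230:430],None,fx=3.5,fy=3.5)[:,:,::-1])"
```

```text
6.07 [442.5 107.7 100.6] x [ 0.158  0.987 -0.002] z [ 0.375 -0.061 -0.925] lean 22.3 xaz 80.93 grasp [435.4 108.9 118.2] F [-0.5  0.2 -2.5] w 10.4 [ 0.12  0.73 -0.91  2.47  1.78  0.82 -0.85]
```

View pics/w5.png

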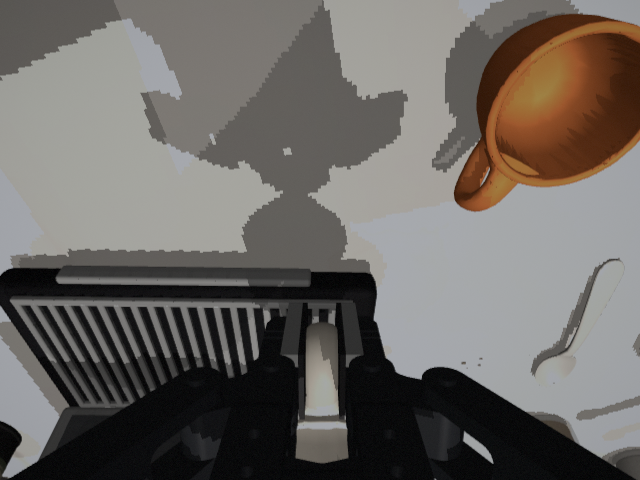

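View pics/s5c.png

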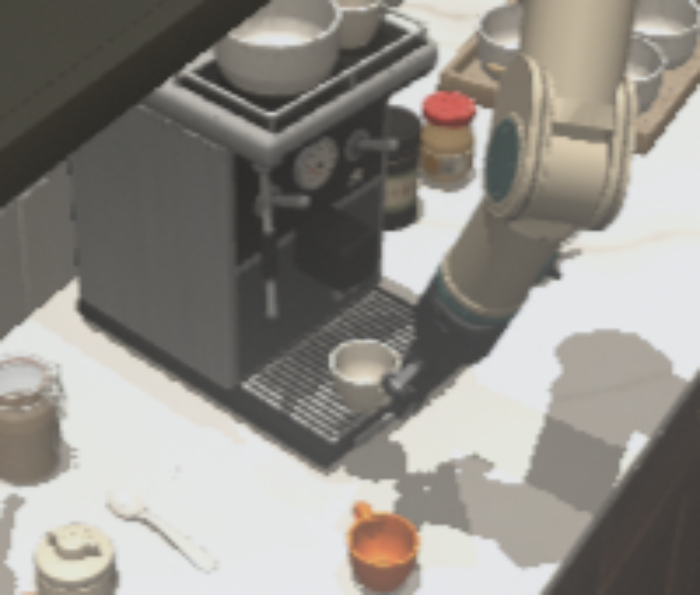

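```bash
python3 - <<'E'
from h import *
c,im,d=load('w5')
p=plane(c,np.array([12,358,2,375]),np.array([300,302,272,276]),34.); print(p.round(1))
a=np.radians(-10.1); X=np.array([np.cos(a),np.sin(a)]);Y=np.array([-np.sin(a),np.cos(a)])
print((p[:,:2]@X).round(1),(p[:,:2]@Y).round(1))
b=cv2.resize(im[250:330,0:390],None,fx=2,fy=2,interpolation=cv2.INTER_CUBIC)
cv2.imwrite('pics/w5c.png',b[:,:,::-1])
E
```

```text
[[471.9 -77.9  34. ]
 [505.  119.1  34. ]
 [450.6 -69.5  34. ]
 [485.6 130.5  34. ]]
[478.3 476.3 455.8 455.2] [  6.1 205.8  10.6 213.6]
```

View pics/w5c.png

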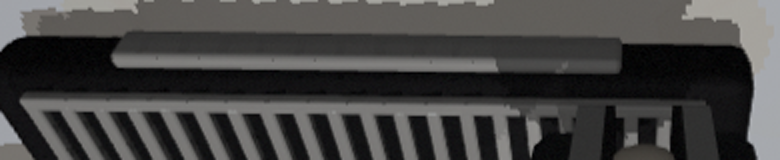

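The grille's front edge runs from crop pixel (10,298) to (353,300). That puts the panel at X ≈ 598.5 and the machine middle at Y ≈ 105 in machine-aligned axes, which agrees with the earlier fit.

Emit:
arm_command:
  rot:
    - [-0.2,-0.9,0]
    - [0,0,0]
    - [0,0,0]
    - [0,0,0]
    - [0,0,0]
  slide:
    - [9,-15,-7]
    - [9,-15,-7]
    - [9,-15,-7]
    - [9,-15,-7]
    - [0,0,-4]
  gripper: [0,0,0,0,0]

```text
clock: 6.58
eef_pos: [480.2, 55.4, 65.0]
tool_rot: [2.744, -0.004, 1.422]
force: [0.6, -1.4, -1.6]
width: 10.2
```

```bash
python3 st.py
```

```text
6.58 [480.2  55.4  65. ] x [0.148 0.989 0.004] z [ 0.383 -0.053 -0.922] lean 22.8 xaz 81.49 grasp [472.9  56.4  82.5] F [ 0.6 -1.4 -1.6] w 10.2 [ 0.33  0.88 -0.97  2.44  1.92  0.92 -0.74]
```

Emit:
arm_command:
  rot:
    - [0,0,-0.5]
    - [0,0,-0.5]
    - [0,0,0]
    - [0,0,0]
    - [0,0,0]
  slide:
    - [10,-10,-1]
    - [10,-11,-1]
    - [10,-10,-1]
    - [10,-10,0]
    - [0,0,0]
  gripper: [0,0,0,0,0]

```text
clock: 7.0
eef_pos: [519.5, 19.7, 58.4]
tool_rot: [2.75, -0.003, 1.416]
force: [0.8, -0.4, -2.0]
width: 10.4
```

```bash
python3 st.py; python3 -c "
from h import *
c,im,d=snap('scene','c6');cv2.imwrite('pics/c6c.png',cv2.resize(im[165:320,255:400],None,fx=3.8,fy=3.8,interpolation=cv2.INTER_CUBIC)[:,:,::-1])
c,im,d=snap('side','s6'); cv2.imwrite('pics/s6c.png',cv2.resize(im[170:320,230:400],None,fx=4,fy=4,interpolation=cv2.INTER_CUBIC)[:,:,::-1])"
```

```text
7.0 [519.5  19.7  58.4] x [0.154 0.988 0.003] z [ 0.377 -0.056 -0.924] lean 22.4 xaz 81.14 grasp [512.4  20.8  76. ] F [ 0.8 -0.4 -2. ] w 10.4 [ 0.42  0.89 -0.92  2.35  1.92  0.83 -0.58]
```

View pics/c6c.png

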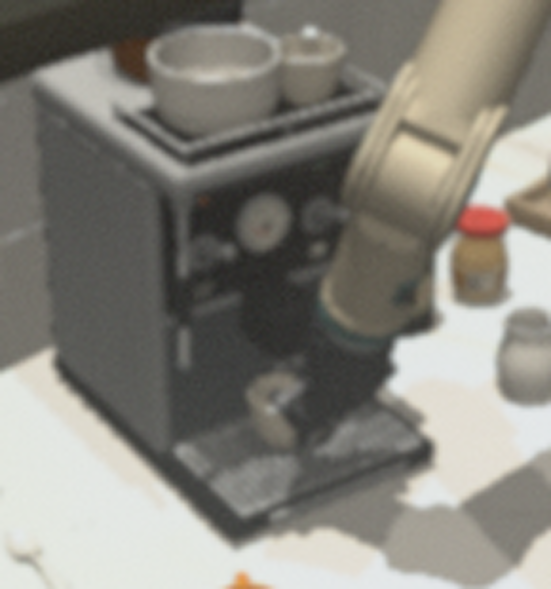

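View pics/s6c.png

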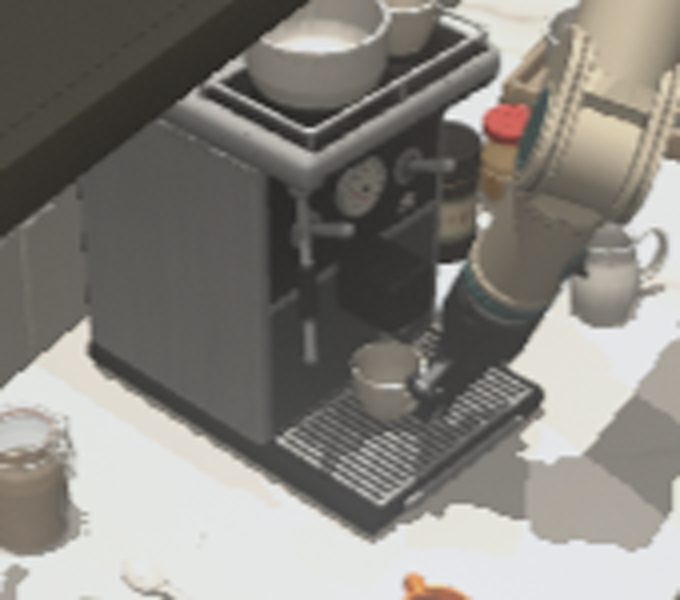

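Both views show the cup level, just under the outlet block and held by the handle (scene crop (275,405), side crop (388,375)). I'll measure the rim before lowering it.

```bash
python3 - <<'E'
from h import *
from scipy.optimize import least_squares
v,u=np.mgrid[0:480,0:640]
for n in('c6','s6'):
    c,im,d=load(n); P=pts(c,u,v,d)
    m=(np.hypot(P[...,0]-562,P[...,1]-12)<36)&(P[...,2]>83)&(P[...,2]<97)
    r=P[m]; 
    f=least_squares(lambda x:np.hypot(r[:,0]-x[0],r[:,1]-x[1])-31,[562,12],loss='soft_l1'); print(n,len(r),f.x,np.abs(f.fun).mean(),np.percentile(r[:,2],[50,95]))
    # ray cast: cup mask (bright) contour on z=90.3
    hsv=cv2.cvtColor(im,cv2.COLOR_RGB2HSV)
    q=P[(np.hypot(P[...,0]-562,P[...,1]-12)<38)&(P[...,2]>45)&(P[...,2]<100)]; print(q.min(0),q.max(0))
E
```

```text
c6 46 [561.70152105  13.37935223] 2.0534012216115265 [85.87819477 91.2577048 ]
[531.90453439 -12.91753144  45.01865024] [595.28913071  46.8648127   93.39961503]
s6 65 [563.00439938  17.01702313] 2.724066917283276 [87.74190016 92.54632158]
[532.14742252 -17.00220244  47.28090828] [595.32511416  49.16133088  94.58195195]
```

Emit:
arm_command:
  rot:
    - [-0.1,-0.7,0]
    - [0,0,0]
    - [0,0,0]
    - [0,0,0]
  slide:
    - [1,-3,0]
    - [1,-3,0]
    - [0,0,0]
    - [0,0,0]
  gripper: [0,0,0,0]

```text
clock: 7.43
eef_pos: [517.1, 20.7, 58.3]
tool_rot: [2.741, -0.006, 1.429]
force: [0.1, -1.2, -1.6]
width: 10.5
```

Emit:
arm_command:
  rot:
    - [0,0,0]
    - [0,0,0]
    - [0,0,0]
  slide:
    - [0,0,-2]
    - [0,0,-2]
    - [0,0,0]
  gripper: [0,0,0]

```text
clock: 7.68
eef_pos: [516.6, 21.4, 54.0]
tool_rot: [2.742, -0.007, 1.431]
force: [0.1, 0.9, -2.7]
width: 10.5
```

```bash
python3 st.py
```

```text
7.68 [516.6  21.4  54. ] x [0.14  0.99  0.007] z [ 0.387 -0.048 -0.921] lean 22.9 xaz 81.97 grasp [509.2  22.3  71.5] F [ 0.1  0.9 -2.7] w 10.5 [ 0.43  0.91 -0.93  2.37  1.96  0.85 -0.61]
```

Emit:
arm_command:
  rot:
    - [0,0,-0.5]
    - [0,0,-0.5]
    - [0,0,0]
    - [0,0,0]
  slide:
    - [3,-4,0]
    - [3,-4,0]
    - [1,-2,0]
    - [0,0,0]
  gripper: [0,0,0,0]

```text
clock: 8.02
eef_pos: [524.3, 10.3, 53.6]
tool_rot: [2.742, -0.007, 1.411]
force: [0.2, 0.8, -1.2]
width: 10.3
```

```bash
python3 st.py
```

```text
8.02 [524.3  10.3  53.6] x [0.159 0.987 0.007] z [ 0.385 -0.055 -0.921] lean 22.9 xaz 80.84 grasp [517.   11.4  71.1] F [ 0.2  0.8 -1.2] w 10.3 [ 0.45  0.9  -0.92  2.35  1.95  0.83 -0.58]
```

Emit:
arm_command:
  rot:
    - [0,0,0]
    - [0,0,0]
    - [0,0,0]
    - [0,0,0]
    - [0,0,0]
  slide:
    - [-2,3,0]
    - [0,0,-1]
    - [0,0,-1]
    - [0,0,0]
    - [0,0,0]
  gripper: [0,0,0,0,0]

```text
clock: 8.43
eef_pos: [522.8, 12.7, 52.5]
tool_rot: [2.739, -0.006, 1.41]
force: [-0.4, -0.1, -0.5]
width: 10.2
```

```bash
python3 st.py;  python3 -c "
from h import *
c,im,d=snap('wrist','w7')"
```

```text
8.43 [522.8  12.7  52.5] x [0.16  0.987 0.006] z [ 0.387 -0.057 -0.92 ] lean 23.1 xaz 80.78 grasp [515.4  13.8  70. ] F [-0.4 -0.1 -0.5] w 10.2 [ 0.44  0.91 -0.92  2.36  1.96  0.85 -0.6 ]
```

View pics/w7.png

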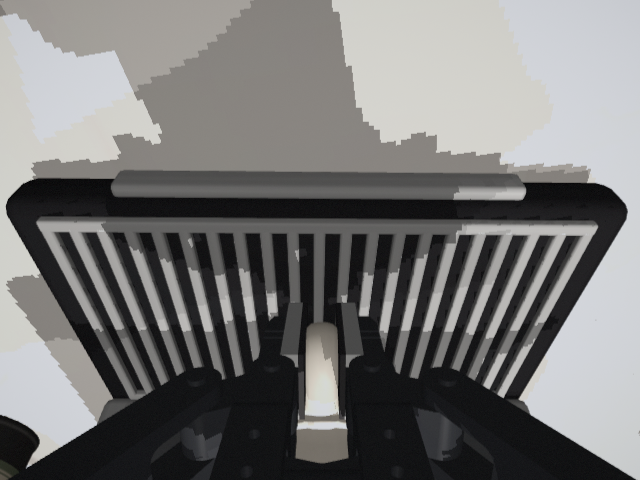

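The grille's edges, (40,225) and (597,225), are symmetric about the handle at column 321, so the cup is centred on the machine. The force suggests first contact, so I'll lower a little more.

Emit:
arm_command:
  rot:
    - [0,0,0]
    - [0,0,0]
  slide:
    - [0,0,-1]
    - [0,0,0]
  gripper: [0,0]

```text
clock: 8.65
eef_pos: [522.8, 12.8, 52.2]
tool_rot: [2.738, -0.005, 1.411]
force: [-0.6, -0.8, 1.4]
width: 10.3
```

```bash
python3 st.py;python3 - <<'E'
from h import *
c,im,d=load('w7')
p=plane(c,np.array([39,597]),np.array([222,226]),34.); a=np.radians(-10.1); X=np.array([np.cos(a),np.sin(a)]);Y=np.array([-np.sin(a),np.cos(a)])
print(p,(p[:,:2]@X+120-45),(p[:,:2]@Y), np.degrees(np.arctan2(*(p[1]-p[0])[[1,0]])))
g=np.array([515.4,13.8])+[49.75,-8.7]; print('mouth',g,g@X,g@Y)
E
```

```text
8.65 [522.8  12.8  52.2] x [0.159 0.987 0.005] z [ 0.389 -0.058 -0.919] lean 23.1 xaz 80.83 grasp [515.4  13.9  69.7] F [-0.6 -0.8  1.4] w 10.3 [ 0.44  0.91 -0.92  2.36  1.96  0.85 -0.6 ]
[[472.1212139  -78.60483644  34.        ]
 [506.50925709 114.63341654  34.        ]] [553.58950924 553.55708733] [  5.40764017 201.68183326] 79.90946450800011
mouth [565.15   5.1 ] 555.4976018594838 104.12947146875614
```

The mouth is predicted within about 2 mm of the outlet, and the grille takes the load. Opening the gripper.

Emit:
arm_command:
  rot:
    - [0,0,0]
    - [0,0,0]
    - [0,0,0]
    - [0,0,0]
    - [0,0,0]
  slide:
    - [0,0,0]
    - [0,0,0]
    - [0,0,0]
    - [0,0,0]
    - [0,0,0]
  gripper: [14,18,24,30,36]

```text
clock: 9.07
eef_pos: [523.4, 13.8, 52.1]
tool_rot: [2.737, -0.007, 1.412]
force: [-1.0, 1.1, 0.6]
width: 35.9
```

```bash
python3 st.py;  python3 -c "
from h import *
c,im,d=snap('wrist','w8')"
```

```text
9.07 [523.4  13.8  52.1] x [0.158 0.987 0.007] z [ 0.389 -0.056 -0.919] lean 23.2 xaz 80.9 grasp [516.   14.9  69.6] F [-1.   1.1  0.6] w 35.9 [ 0.44  0.91 -0.92  2.36  1.96  0.85 -0.6 ]
```

View pics/w8.png

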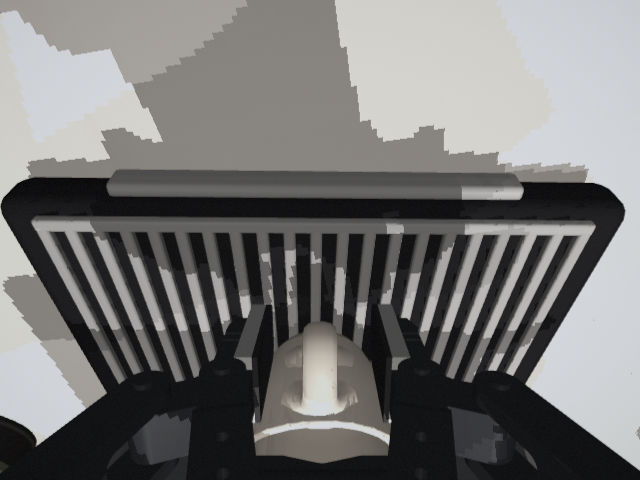

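The cup stands upright, with the handle (320,370) free between the open pads. Retreating along the tool axis.

Emit:
arm_command:
  rot:
    - [0,0,0]
    - [0,0,0]
    - [0,0,0]
    - [0,0,0]
    - [0,0,0]
  slide:
    - [-4,0,8]
    - [-8,1,16]
    - [-10,1,20]
    - [-10,1,20]
    - [-10,1,20]
  gripper: [40,40,40,40,40]

```text
clock: 9.53
eef_pos: [477.6, 18.4, 135.6]
tool_rot: [2.746, -0.009, 1.41]
force: [0.4, 0.2, 0.9]
width: 40.2
```

```bash
python3 st.py;  python3 -c "
from h import *
c,im,d=snap('side','s9'); cv2.imwrite('pics/s9c.png',cv2.resize(im[170:320,230:400],None,fx=4,fy=4,interpolation=cv2.INTER_CUBIC)[:,:,::-1])"
```

```text
9.53 [477.6  18.4 135.6] x [0.16  0.987 0.009] z [ 0.382 -0.054 -0.923] lean 22.7 xaz 80.77 grasp [470.4  19.4 153.1] F [0.4 0.2 0.9] w 40.2 [ 0.48  0.66 -1.    2.42  1.72  0.71 -0.49]
```

View pics/s9c.png

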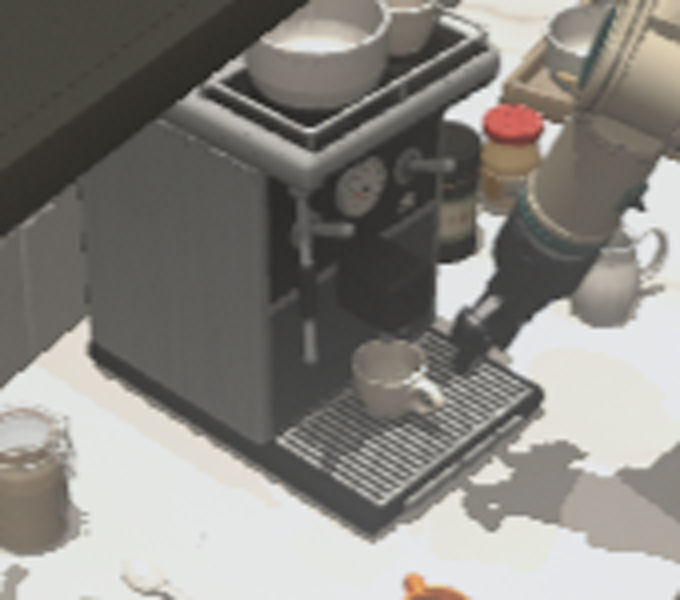

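The side view shows the cup upright on the grille at crop (390,378), let go, with both bats still up. Next I close the gripper and move to the front of the right bat, leaning further back.

Emit:
arm_command:
  rot:
    - [0,0,0]
    - [-0.8,-5,0]
    - [-0.8,-5,0]
    - [-0.8,-5,0]
    - [-0.8,-5,0]
  slide:
    - [-3,-8,25]
    - [0,-12,28]
    - [0,-12,28]
    - [0,-12,28]
    - [0,-12,28]
  gripper: [0,0,0,0,0]

```text
clock: 10.0
eef_pos: [494.9, -38.4, 286.7]
tool_rot: [2.436, -0.005, 1.406]
force: [0.6, 0.0, 1.2]
width: 0.2
```

```bash
cat >> st.py <<'E'
a=np.radians(-10.1); X=np.array([np.cos(a),np.sin(a)]);Y=np.array([-np.sin(a),np.cos(a)])
e=s['eef_pos']; print('machine', (e[:2]@X-598.6).round(1),(e[:2]@Y-103.8).round(1),e[2].round(1))
E
python3 st.py
```

```text
10.0 [494.9 -38.4 286.7] x [0.164 0.986 0.005] z [ 0.64  -0.103 -0.761] lean 40.4 xaz 80.55 grasp [482.7 -36.5 301.2] F [0.6 0.  1.2] w 0.2 [ 0.89  0.33 -1.25  2.47  1.84  0.58 -0.49]
machine -104.7 -54.8 286.7
```

Emit:
arm_command:
  rot:
    - [-0.6,-3.5,0]
    - [-0.6,-3.5,0]
    - [0,0,0]
    - [0,0,0]
  slide:
    - [5,-5,-1]
    - [5,-5,-1]
    - [2,-1,0]
    - [0,0,0]
  gripper: [0,0,0,0]

```text
clock: 10.33
eef_pos: [528.6, -56.6, 310.7]
tool_rot: [2.317, 0.013, 1.394]
force: [-0.1, -0.3, -0.9]
width: -0.3
```

```bash
python3 st.py;  python3 -c "
from h import *
c,im,d=snap('wrist','w10')
c,im,d=snap('side','s10'); cv2.imwrite('pics/s10c.png',cv2.resize(im[170:320,230:400],None,fx=4,fy=4,interpolation=cv2.INTER_CUBIC)[:,:,::-1])"
```

```text
10.33 [528.6 -56.6 310.7] x [ 0.176  0.984 -0.013] z [ 0.721 -0.138 -0.679] lean 47.2 xaz 79.88 grasp [514.9 -54.  323.6] F [-0.1 -0.3 -0.9] w -0.3 [ 0.9   0.36 -1.24  2.46  2.01  0.68 -0.61]
machine -68.3 -66.9 310.7
```

View pics/w10.png

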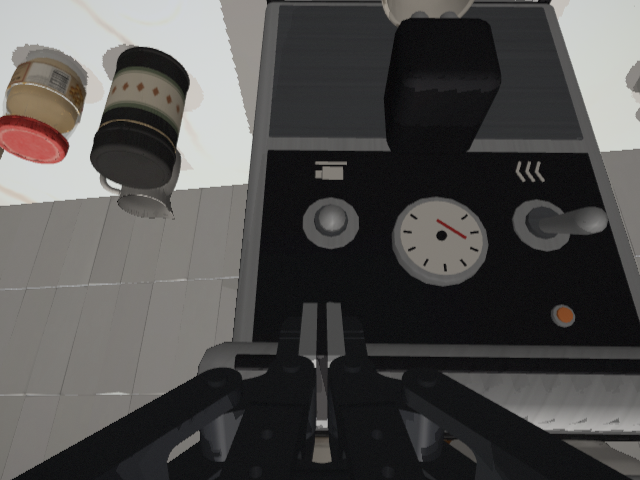

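View pics/s10c.png

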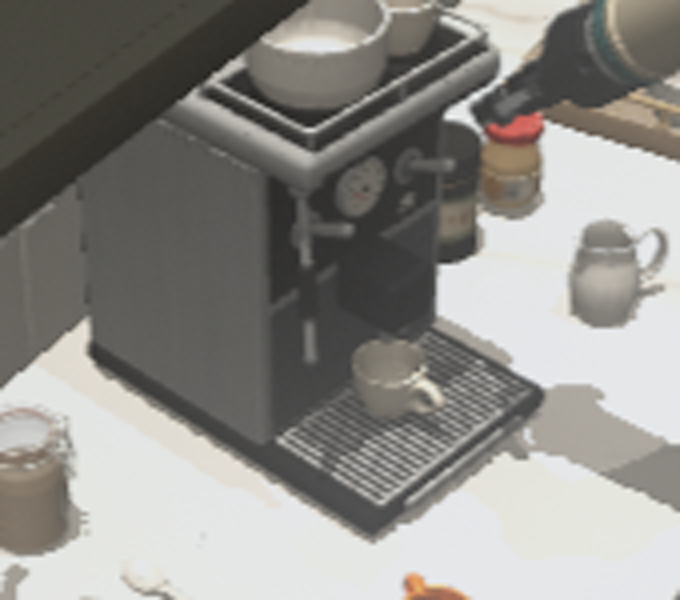

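The wrist view shows the brew bat head-on at (330,220), above the upside-down cup sign. The steam bat is at (590,220). The TCP came out higher than asked (z 311), so I'll measure the tip and come down before moving in.

```bash
python3 - <<'E'
from h import *
c,im,d=load('w10'); a=np.radians(-10.1); X=np.array([np.cos(a),np.sin(a)]);Y=np.array([-np.sin(a),np.cos(a)])
for (u,v) in((330,218),(330,213),(322,218),(338,218),(590,220),(440,240),(265,152),(590,152)):
    p=pts(c,u,v,d[v,u]); print((u,v),p.round(1),(p[:2]@X-598.6).round(1),(p[:2]@Y-103.8).round(1))
E
```

```text
(330, 218) [547.7 -56.7 254.7] -49.4 -63.6
(330, 213) [547.3 -56.7 252.3] -49.9 -63.6
(322, 218) [549.1 -60.8 253.6] -47.3 -67.4
(338, 218) [548.4 -53.1 254.7] -49.4 -59.9
(590, 220) [569.8  62.6 253.9] -48.6 57.8
(440, 240) [598.   -2.7 246.3] -9.4 -1.6
(265, 152) [ 588.8 -106.   180.4] -0.3 -104.9
(590, 152) [626.1 100.1 177.6] 0.3 104.5
```

Emit:
arm_command:
  rot:
    - [0,0,0]
    - [0,0,0]
    - [0,0,0]
    - [0,0,0]
  slide:
    - [-3,1,-8]
    - [-1,1,-10]
    - [0,1,-10]
    - [0,0,0]
  gripper: [0,0,0,0]

```text
clock: 10.77
eef_pos: [534.7, -50.8, 287.5]
tool_rot: [2.339, 0.013, 1.398]
force: [0.3, -0.6, -0.7]
width: -0.5
```

```bash
python3 st.py
```

```text
10.77 [534.7 -50.8 287.5] x [ 0.172  0.985 -0.013] z [ 0.707 -0.133 -0.695] lean 46.0 xaz 80.07 grasp [521.3 -48.3 300.7] F [ 0.3 -0.6 -0.7] w -0.5 [ 0.83  0.45 -1.25  2.47  2.    0.78 -0.61]
machine -63.3 -60.0 287.5
```

Emit:
arm_command:
  rot:
    - [-0.3,-1.5,0]
    - [0,0,0]
    - [0,0,0]
    - [0,0,0]
  slide:
    - [8,-2,-5]
    - [8,-2,-3]
    - [6,-2,-2]
    - [0,0,0]
  gripper: [0,0,0,0]

```text
clock: 11.1
eef_pos: [560.4, -54.2, 276.7]
tool_rot: [2.322, 0.012, 1.402]
force: [0.2, -0.7, -0.4]
width: 0.1
```

```bash
python3 st.py
```

```text
11.1 [560.4 -54.2 276.7] x [ 0.168  0.986 -0.012] z [ 0.719 -0.131 -0.682] lean 47.0 xaz 80.33 grasp [546.7 -51.7 289.7] F [ 0.2 -0.7 -0.4] w 0.1 [ 0.8   0.53 -1.22  2.44  2.05  0.85 -0.6 ]
machine -37.4 -58.9 276.7
```

Emit:
arm_command:
  rot:
    - [0,0,0]
    - [0,0,0]
    - [0,0,0]
    - [0,0,0]
    - [0,0,0]
  slide:
    - [-1,-4,0]
    - [0,0,-6]
    - [0,0,-6]
    - [0,0,-6]
    - [0,0,-6]
  gripper: [0,0,0,0,0]

```text
clock: 11.52
eef_pos: [561.9, -58.9, 255.9]
tool_rot: [2.316, 0.015, 1.402]
force: [-0.5, 0.7, 4.6]
width: 0.1
```

```bash
python3 st.py
```

```text
11.52 [561.9 -58.9 255.9] x [ 0.168  0.986 -0.015] z [ 0.723 -0.133 -0.678] lean 47.3 xaz 80.35 grasp [548.2 -56.3 268.8] F [-0.5  0.7  4.6] w 0.1 [ 0.78  0.63 -1.25  2.47  2.09  0.96 -0.62]
machine -35.1 -63.2 255.9
```

Contact with the bat at 4.6 N upward. Pressing further down.

Emit:
arm_command:
  rot:
    - [0,0,0]
    - [0,0,0]
    - [0,0,0]
    - [0,0,0]
    - [0,0,0]
  slide:
    - [-1,0,-7]
    - [-1,0,-7]
    - [0,0,-7]
    - [0,0,-6]
    - [0,0,0]
  gripper: [0,0,0,0,0]

```text
clock: 11.93
eef_pos: [569.6, -59.7, 229.8]
tool_rot: [2.329, 0.016, 1.401]
force: [0.6, -0.7, 1.1]
width: -0.2
```

```bash
python3 st.py; python3 -c "
from h import *
c,im,d=snap('wrist','w12')"
```

```text
11.93 [569.6 -59.7 229.8] x [ 0.169  0.986 -0.016] z [ 0.714 -0.133 -0.687] lean 46.6 xaz 80.29 grasp [556.  -57.1 242.8] F [ 0.6 -0.7  1.1] w -0.2 [ 0.76  0.73 -1.25  2.47  2.12  1.05 -0.61]
machine -27.4 -62.6 229.8
```

View pics/w12.png

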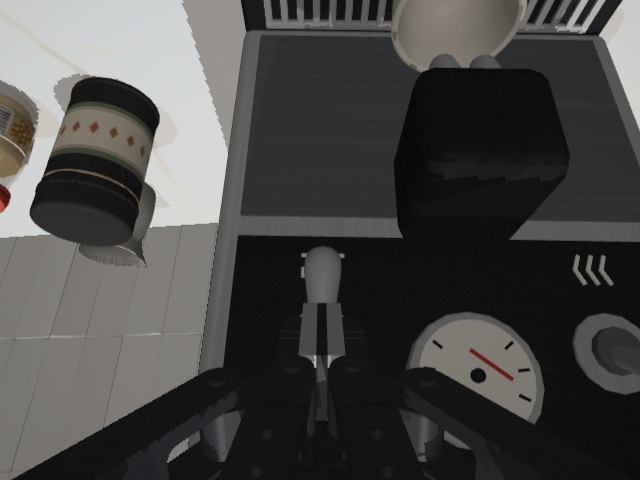

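The wrist view shows the brew bat now pointing down: tip at (322,260), over the cup sign at (305,265). The steam bat at (620,345) is still up, and the cup is under the nozzles at (458,25). Backing off horizontally, away from the overhang.

Emit:
arm_command:
  rot:
    - [0,0,0]
    - [0,0,0]
    - [0,0,0]
  slide:
    - [-8,1,2]
    - [-10,2,2]
    - [-10,2,2]
  gripper: [0,0,0]

```text
clock: 12.23
eef_pos: [556.7, -54.3, 242.6]
tool_rot: [2.349, 0.016, 1.401]
force: [-1.6, -0.3, 0.9]
width: 0.6
```

```bash
python3 st.py
```

```text
12.23 [556.7 -54.3 242.6] x [ 0.169  0.985 -0.016] z [ 0.7   -0.131 -0.702] lean 45.4 xaz 80.25 grasp [543.4 -51.8 256. ] F [-1.6 -0.3  0.9] w 0.6 [ 0.76  0.65 -1.25  2.47  2.06  0.97 -0.61]
machine -41.0 -59.6 242.6
```

Emit:
arm_command:
  rot:
    - [0,0,0]
    - [0,0,0]
    - [0.2,1.5,0]
    - [0.3,2,0]
  slide:
    - [-12,-2,0]
    - [-14,-2,0]
    - [-14,-2,0]
    - [-14,-2,0]
  gripper: [0,0,0,0]

```text
clock: 12.57
eef_pos: [519.0, -60.2, 256.3]
tool_rot: [2.428, 0.019, 1.404]
force: [0.0, -0.2, -1.2]
width: -0.4
```

```bash
python3 st.py
```

```text
12.57 [519.  -60.2 256.3] x [ 0.166  0.986 -0.019] z [ 0.643 -0.123 -0.756] lean 40.9 xaz 80.46 grasp [506.8 -57.9 270.6] F [ 0.  -0.2 -1.2] w -0.4 [ 0.85  0.5  -1.25  2.47  1.93  0.76 -0.51]
machine -77.1 -72.0 256.3
```

Emit:
arm_command:
  rot:
    - [0.6,4,0]
    - [0.6,4,0]
    - [0.6,4,0]
    - [0,0,0]
    - [0,0,0]
  slide:
    - [-14,-8,0]
    - [-14,-8,0]
    - [-14,-8,0]
    - [-10,-5,0]
    - [0,0,0]
  gripper: [0,0,0,0,0]

```text
clock: 12.98
eef_pos: [469.5, -86.1, 261.2]
tool_rot: [2.606, 0.031, 1.407]
force: [-0.8, 0.3, 0.9]
width: 0.3
```

```bash
python3 st.py;  python3 -c "
from h import *
c,im,d=snap('scene','c13');cv2.imwrite('pics/c13c.png',cv2.resize(im[165:320,255:440],None,fx=3.8,fy=3.8,interpolation=cv2.INTER_CUBIC)[:,:,::-1])
c,im,d=snap('side','s13'); cv2.imwrite('pics/s13c.png',cv2.resize(im[170:320,230:430],None,fx=4,fy=4,interpolation=cv2.INTER_CUBIC)[:,:,::-1])"
```

```text
12.98 [469.5 -86.1 261.2] x [ 0.163  0.986 -0.031] z [ 0.499 -0.11  -0.86 ] lean 30.7 xaz 80.6 grasp [460.1 -84.1 277.5] F [-0.8  0.3  0.9] w 0.3 [ 0.99  0.33 -1.17  2.39  1.45  0.45  0.03]
machine -121.2 -106.3 261.2
```

View pics/c13c.png

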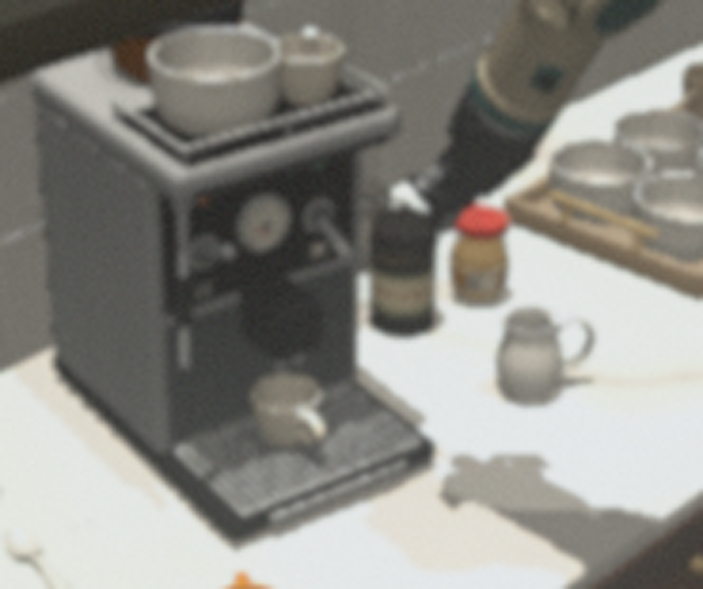

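View pics/s13c.png

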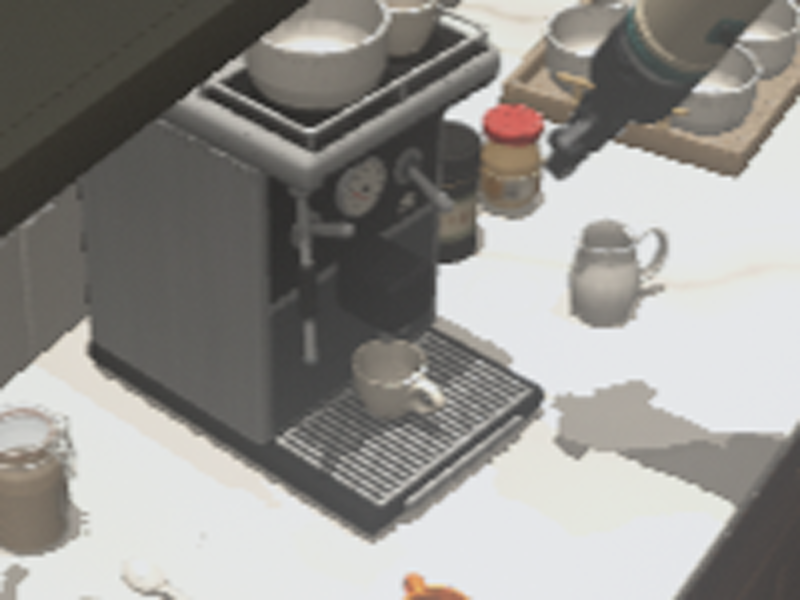

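The brew bat is clearly down (scene crop (340,240)), the steam bat is up, the cup is upright under the outlet and the tool is clear. One last numeric check, then I hand in.

```bash
python3 - <<'E'
from h import *
from scipy.optimize import least_squares
v,u=np.mgrid[0:480,0:640]; a=np.radians(-10.1); X=np.array([np.cos(a),np.sin(a)]);Y=np.array([-np.sin(a),np.cos(a)])
for n in('c13','s13'):
    c,im,d=load(n); P=pts(c,u,v,d); mx=P[...,:2]@X-598.6; my=P[...,:2]@Y-103.8; z=P[...,2]
    for y0 in(-62,62):
        m=(np.abs(my-y0)<14)&(mx<-12)&(mx>-60)&(z>195)&(z<275); A=np.stack([mx[m],z[m]],1)
        A=A[A[:,0]<-20]; k=np.polyfit(A[:,0],A[:,1],1); print(n,y0,len(A),'slope deg up',np.degrees(np.arctan(-k[0])).round(1),'tip z',A[A[:,0].argsort()[:6],1].mean().round(1))
    m=(np.hypot(mx+45,my)<36)&(z>76)&(z<92); r=np.stack([mx[m],my[m]],1)
    f=least_squares(lambda x:np.hypot(r[:,0]-x[0],r[:,1]-x[1])-31,[-45,0],loss='soft_l1'); print('mouth offset from outlet',(f.x-[-45,0]).round(1),len(r))
    q=z[(np.hypot(mx+45,my)<36)&(z>45)&(z<100)]; print('rim z',np.percentile(q,98).round(1))
    c0,i0,d0=load('scene0' if n=='c13' else 'side0')
print(telemetry.read_state()['force'])
E
```

```text
c13 -62 33 slope deg up -24.2 tip z 214.8
c13 62 25 slope deg up 16.4 tip z 255.3
mouth offset from outlet [2.  2.9] 85
rim z 86.7
s13 -62 33 slope deg up -18.4 tip z 215.8
s13 62 34 slope deg up 17.1 tip z 255.7
mouth offset from outlet [2.7 3.9] 86
rim z 87.0
[ 0.24037254 -0.81535999  0.57490017]
```

```bash
python3 -c "
from h import *
print(ctrl.finish_job()); print(telemetry.read_state()['clock'])"
```

```text
the job is handed in; nothing more can be done
None
the job is handed in; nothing more can be done
```

I carried the off-white cup by its handle, set it on the grille under the outlet, let go, and then pressed the right-hand brew switch down with the closed fingers. I backed the tool well clear and handed the job in shortly after 13 s on the robot's clock. No verdict was reported.

**Cup:** in the last pictures it stood upright and released. Its mouth measured about 3.5 to 5 mm from the outlet (limit 18 mm), and the rim at about 87 mm against the 84 mm expected.

**Switches:** the brew bat was down, its tip's upper surface at about 215 mm, which matches "on". The steam bat was still up, tip at about 255 mm.

**Disagreements and gaps:**
- The bat angles fitted from the depth images did not agree. The brew bat came out at -24° in one view and -18° in the other. The steam bat came out at +16 to +17° where 24° is stated. I put this down to coarse depth readings and relied on the tip heights.
- Near the switch the arm ran into joint limits, and the tool drifted up to about 24 mm above where I asked. The wrist force never showed a collision.
- I saw no sign of the other things having moved in the pictures, but I did not measure them.

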